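# Draw the straightedge out of its latched case

### The arm

A 6-joint arm with a two-finger parallel gripper is mounted at the origin on the work surface. World frame = base frame: x ahead of the robot, y to its left, z up, the work surface at z = 0. Lengths are in m, angles in degrees, forces in N, time in s.
With the tool pointing down it reaches from about 0.4 to 0.825 m from the base axis. Payload 7 kg.
Tool frame: the origin (TCP) lies midway between the tips of the shut fingers; the grasp point (between the pads) lies r.grip_depth behind it (r.grip_depth is the distance from the TCP to the grasp point, in m); z points along the fingers, y is the line along which they close (so a half turn about z gives the same grasp; the last joint's range is limited). The gripper opens to 88 mm and grips with 3 to 60 N. Pads are 19 mm wide; open, the fingers measure 130 mm over their backs; the gripper's body (78 mm by 193 mm) begins 47 mm behind the grasp point.
Start: joints at [-59.868, 20.546, 0.682, 0, -70.136, -16.507], TCP at [0.159, -0.656, 0.227] pointing down, gripper open.
Joint ranges: [-176.03, 176.03], [-82.01, 121.73], [-58.28, 71.71], [-173.87, 95.51], [-174.79, -0.11], [-173.66, 173.66]. Speed limits (degrees/s): [136.94, 136.94, 172.46, 180, 180, 180].

### API

Orientations are given as [roll, pitch, yaw] about the fixed x, y, z axes, in that order (R = Rz(yaw) Ry(pitch) Rx(roll)).
In Python, from plant import r gives the robot as it stands.
- The arm moves only by the tool send_path, called as name(argument=value, ...) on one line, values as JSON. Schema: {"type":"object","properties":{"plan":{"type":"object","properties":{"tx":{"type":"array","items":{"type":"number"},"minItems":1,"maxItems":12},"ty":{"type":"array","items":{"type":"number"},"minItems":1,"maxItems":12},"tz":{"type":"array","items":{"type":"number"},"minItems":1,"maxItems":12},"rx":{"type":"array","items":{"type":"number"},"minItems":1,"maxItems":12},"ry":{"type":"array","items":{"type":"number"},"minItems":1,"maxItems":12},"rz":{"type":"array","items":{"type":"number"},"minItems":1,"maxItems":12}},"additionalProperties":false,"required":["tx","ty","tz","rx","ry","rz"]},"finger_gap":{"type":"number"},"grip_n":{"type":"number"},"only":{"type":"string"},"quiet":{"type":"boolean"},"lines":{"type":"string"}},"required":["plan"],"additionalProperties":false}. plan is an object with one list for each field, all of the same length, 1 to 12, a row being the entries at one place: tx, ty, tz (the shift in shares of 0.75 m (1.0 is 0.75 m)), rx, ry, rz (a rotation vector in parts of the range, where 1.0 means 360 degrees); each row is the pose to reach, as a shift and turn from the pose commanded when the call began, along the tool's axes at that moment; what a row does not reach only later rows make up. A row lasts 1/12 s, in which the tool goes at most 0.0417 m and 7.16 degrees, less where a joint would pass 70% of its speed; a pose out of reach is approached as far as the arm can. finger_gap is the finger opening in m, set as the call begins (left out keeps the last). The fingers move at their own pace and stop on an object; grip_n is the grip in N (left out, the last holds). Time passes only in rows, so rows that do not move let the fingers close. The tool returns the time, the measured TCP pose, the force, the opening and the grip force at its end. only (a regular expression) keeps the lines of the reply that match it, lines (a string "A,B") keeps lines A to B, and quiet returns only ok. Shift and turn numbers lie between -1 and 1, and a call with a number outside is refused. Input that does not fit is refused with a message, and nothing moves.
- r.get_state(): the state, without advancing time (a new reading comes with each control period).
- r.capture(name): name is "scene" or "top" or "wrist"; returns a dict with "frame" (384x512x3 uint8, red, green, blue), "z_map" (384x512 float32, m along the optical axis (not along the pixel's ray), 0 where there is no reading), "fx", "fy", "cx", "cy" (pixels), "cam_to_world" (4x4, takes a point from camera to world coordinates). Camera axes: x right, y down, z forward; pixel columns grow to the right and rows downward; lengths in m; the calibration is good to about 2 mm. A picture is of the moment at which its call begins.
- r.close_job(): hands the job in; it is judged then, once.
The state is a dict: "time_s": time; "joints": joint angles; "qd": joint speeds; "joint_torque": joint torques, N m; "tcp_pos": TCP position; "eef_rot": TCP orientation; "contact_force": force on the tool from outside, world axes, zero at the start; "moment": the same for the moment, N m; "gripper_width": finger opening in m; "gripper_force": force on a finger pad.
Only numpy, scipy, OpenCV 4.12 (cv2) and the standard library are available. Lean on these libraries where they do the work, as an engineer would, in place of code of your own. Each camera call takes 0.05 s, during which the arm holds its last target. There are 200 camera calls.

### The job

Turn the black knob on the plywood ruler case clockwise (seen from above) until it clicks past its detent and its steel keeper bar lies across the deck, clear of the opening. Then take the dark hardwood straightedge, which is longer than the opening: raise the end under the opening, draw the straightedge out aslant from under the deck, and finish while still holding it still in the gripper, all of it at least 60 mm above the top of the case and touching nothing else. Leave the other things where they are.

Things in the scene. Friction and masses are not known exactly. Their poses are not given: they have to be found in the camera images.
- case: plywood case, fixed: 324 long (its x) x 200 wide (its y) x 82 high; origin at the centre of its underside. Walls 12 thick, inside floor 6 above the table. A fixed deck 6 thick (underside 76, top 82 above the table) covers the inside from its x = -150 to -15; from x = -15 to +150, y = -88 to +88, the top is open.
- latch (a joint): turn latch on a vertical axis at the case's x = -45, y = 0. 0 = shut: keeper bar (22 wide, 100 long from the axis, 87 to 92 above the table) along the case's +x over the opening. Grows clockwise from above to a stop at 1.5 rad: bar along the case's -y. A detent spring (0.06 to 0.09 N m) turns it back below 0.75 rad and on to about 1.5 above it; it stays open by itself.
- latch_grip (a point): point on the latch's axis, 116 above the table, for gripping the knob: a black upright fin 46 long x 12 wide, 94 to 124 above the table, lying along the keeper bar, on a disc of 48 dia whose top is 94 above the table.
- stick: dark hardwood straightedge, 260 long (its x) x 28 wide (its y) x 16 thick (its z), pale tick marks on top, 60 to 120 g; origin at the centre of its underside. It lies flat on the case's inside floor, about along the case, its +x end under the opening and its -x end under the deck.
- stick_end_a (a point): middle of the straightedge's end face at its +x end (the end under the opening).
- stick_end_b (a point): middle of the straightedge's end face at its -x end (the end under the deck).
- spool: small blue thread spool, 30 dia x 34 tall, standing on the case's deck; origin under its centre. Bystander.
- weight: round steel pattern weight, 38 dia x 18 tall, on the case's deck; origin under its centre. Bystander.
- scissors: scissors with blue handles, about 200 long x 100, 12 high, lying on the table; origin near the pivot. Bystander.
- jar: amber glass jar, 56 dia x 70 tall; origin under its centre. Bystander.
- dish: white china pin dish, 90 dia x 30 tall; origin under its centre. Bystander.
- cutter: rotary cutter, yellow handle, about 160 long, 45 high; origin under its middle. Bystander.
- spool2: small grey thread spool, 30 dia x 34 tall, standing on the table; origin under its centre. Bystander.

How it is judged (in metres and radians):
On the way, in this order (a step that is already met when the one before it is completed fails the run):
1. the latch is turned past its click, to 1.3 rad or more (value of joint latch above 1.3 rad), for 0.2 s.
2. the straightedge stands aslant in the opening: its +x end above the case's top, its -x end still below the deck (height (world z) of stick_end_a above 0.086 m and x of stick_end_b in the frame of case below -0.015 m and height (world z) of stick_end_b below 0.076 m), for 0.1 s.
At the end, for the whole second after the job is handed in: Latch at 1.3 rad or more; both ends of the straightedge over 140 mm above the table (58 mm above the case), held by the fingers (over 2 N), touching neither case nor bystander, still (under 30 mm/s and 0.2 rad/s); every bystander within 30 mm of its start (value of joint latch above 1.3 rad and height (world z) of each of stick_end_a, stick_end_b above 0.14 m and height (world z) of stick above 0.13 m and contact force between stick and the fingers above 2 N and contact force between stick and case below 0.1 N and linear speed of stick below 0.03 m/s and angular speed of stick below 0.2 rad/s and contact force between stick and spool below 0.1 N and contact force between stick and weight below 0.1 N and contact force between stick and scissors below 0.1 N and contact force between stick and jar below 0.1 N and contact force between stick and dish below 0.1 N and contact force between stick and cutter below 0.1 N and contact force between stick and spool2 below 0.1 N and distance of each of spool, weight, scissors, jar, dish, cutter, spool2 from where it was at the start of the episode below 0.03 m); the arm keeps its last pose, push and grip.
It fails at once if a bystander is moved by more than 30 mm (distance of any of spool, weight, scissors, jar, dish, cutter, spool2 from where it was at the start of the episode above 0.03 m).
It also fails if it takes over 54 s, if anything falls off the work surface, if the arm or the gripper's body presses on something with over 40 N, if the wrist force passes 120 N, or if a joint passes its speed limit or range.

## Working session

There is one attempt and no reset: what is moved stays moved. The work goes in short steps, Python scripts to look and compute and a tool call to move; the robot and the scene stay as the last step left them, time stands still between calls to the robot, and variables do not carry over. Pictures are saved under pics/ and viewed, at most 10 in all, crops included, and the job is handed in when it is done.

```bash
ls; mkdir -p pics
```

Create h.py:
```python
import numpy as np, cv2
from plant import r
def snap(n):
    c=r.capture(n); return c
def world(c):
    z=c["z_map"]; v,u=np.mgrid[:z.shape[0],:z.shape[1]]
    P=np.stack([(u-c["cx"])/c["fx"]*z,(v-c["cy"])/c["fy"]*z,z,np.ones_like(z)],-1)@c["cam_to_world"].T
    P=P[...,:3]; P[z==0]=np.nan; return P
```

Run:
```python
from h import *
for n in("top","scene"):
    c=snap(n); cv2.imwrite(f"pics/{n}0.png",c["frame"][...,::-1]); np.savez(f"{n}0.npz",f=c["frame"],P=world(c))
    print(n,c["fx"],np.round(c["cam_to_world"],3).tolist())
s=r.get_state(); print(s["tcp_pos"],s["eef_rot"],r.grip_depth)
```

```text
pics
plant.py
top 465.35748144936883 [[-0.005, -0.997, 0.076, 0.346], [-1.0, 0.004, -0.01, 0.031], [0.01, -0.076, -0.997, 1.673], [0.0, 0.0, 0.0, 1.0]]
scene 433.3285968752986 [[0.804, 0.502, -0.318, 0.892], [0.594, -0.666, 0.452, -0.593], [0.015, -0.552, -0.833, 1.191], [0.0, 0.0, 0.0, 1.0]]
[ 0.15888239 -0.65561371  0.22573036] [ 1.79917378e+02 -8.01105711e-03 -1.66381944e+02] 0.0188
```

View pics/top0.png

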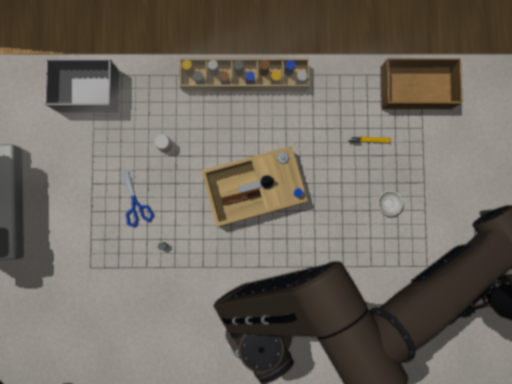

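View pics/scene0.png

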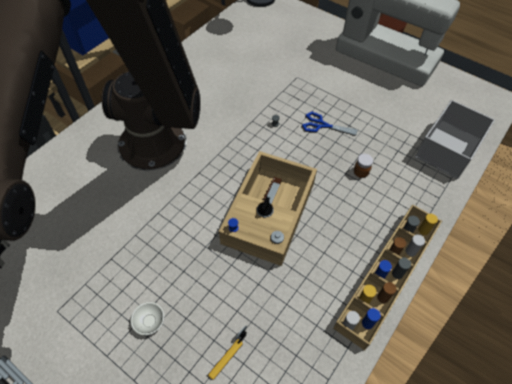

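The top view shows the case around pixel (255,187), with its opening to the left (+y). The knob is at (267,182), the bar points left, and the dark stick runs from (222,202) to (262,193). The weight (282,157) and blue spool (298,193) stand on the deck.

Run:
```python
from h import *
for n in("top","scene"):
    d=np.load(f"{n}0.npz");P=d["P"];f=d["f"].astype(int)
    box=(P[...,0]>.2)&(P[...,0]<.62)&(P[...,1]>-.25)&(P[...,1]<.3)
    m=box&(P[...,2]>.072)&(P[...,2]<.13)
    # biggest component
    k,l,st,_=cv2.connectedComponentsWithStats(m.astype(np.uint8)); i=1+np.argmax(st[1:,4]); m=l==i
    m2=m&(P[...,2]<.09)
    rc=cv2.minAreaRect(P[m2][:,:2].astype(np.float32)*1000); print(n,"case",rc, "z",np.median(P[m2][:,2]))
    kn=m&(P[...,2]>.112)&(f.sum(-1)<150); print("knob",P[kn].mean(0) if kn.any() else None,kn.sum(),)
    c,s=np.array(rc[0])/1000,0
    hi=m&(P[...,2]>.095); k,l,st,_=cv2.connectedComponentsWithStats(hi.astype(np.uint8))
    for j in range(1,k):
        if st[j,4]>8: q=l==j; print("hi",P[q].mean(0).round(4),P[q][:,2].max().round(4),f[q].mean(0).round(),q.sum())
    poly=cv2.boxPoints(rc)/1000; print(poly.round(4).tolist())
    ins=np.array([[cv2.pointPolygonTest(poly.astype(np.float32),(float(p[0]),float(p[1])),False)>0 if not np.isnan(p[0]) else False for p in row] for row in P])
    st_=ins&(P[...,2]<.035)&(f[...,0]<110)&(f.sum(-1)<230)&(P[...,2]>.014)
    if st_.sum()>10:
        q=P[st_]; print("stick",q.mean(0),cv2.minAreaRect(q[:,:2].astype(np.float32)*1000),len(q))
```

Run:
```python
import cv2
a=cv2.imread('pics/top0.png')[140:232,195:315]; b=cv2.imread('pics/scene0.png')[145:270,210:325]
import numpy as np
a=cv2.resize(a,(480,368),interpolation=2); cv2.imwrite('pics/c1.png',a)
```

```text
(no output)
```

View pics/c1.png

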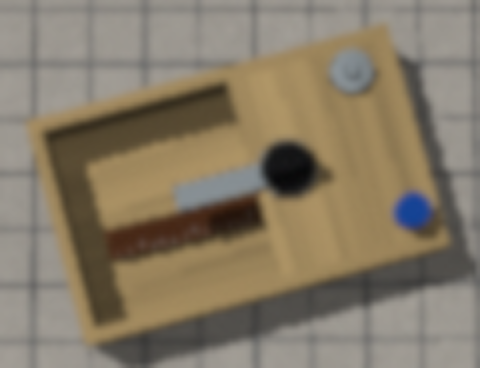

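First call: delta. Compute.

Add to h.py:
```python
from scipy.spatial.transform import Rotation as Ro
C=np.array([.5025,.0178,0]); TH=105.2
RC=Ro.from_euler('z',TH,degrees=True).as_matrix()
def tocase(P): return (np.asarray(P)-C)@RC
def fromcase(p): return C+RC@np.asarray(p,float)
def delta(pos,rpy=None,Rm=None):
    s=r.get_state(); R=Ro.from_euler('xyz',s["eef_rot"],degrees=True)
    T=Rm if Rm is not None else Ro.from_euler('xyz',rpy,degrees=True)
    print("shift",R.inv().apply(np.asarray(pos)-s["tcp_pos"]).round(4),"rotvec",np.degrees((R.inv()*T).as_rotvec()).round(2),"t",s["time_s"],"J",np.round(s["joints"],1),"F",np.round(s["contact_force"],1))
```

Run:
```python
from h import *
d=np.load("top0.npz");P=d["P"];f=d["f"].astype(int)
q=tocase(P); m=(abs(q[...,0])<.15)&(abs(q[...,1])<.088)&(q[...,2]<.04)&(f[...,0]>1.35*f[...,1])&(f[...,1]<70)
k,l,st,_=cv2.connectedComponentsWithStats(m.astype(np.uint8)); m=l==1+np.argmax(st[1:,4])
Q=q[m]; print("stick case",len(Q),Q.min(0),Q.max(0),np.median(Q[:,2]),np.polyfit(Q[:,0],Q[:,1],1))
for a in np.arange(0,.14,.02):
    w=Q[(Q[:,0]>a-.01)&(Q[:,0]<a+.01)]; print(a,len(w),w[:,1].min() if len(w) else 0,w[:,1].max() if len(w) else 0)
kn=fromcase([-.045,0,.2]); print("knob",kn)
delta(kn,[180,0,TH-180])
```

```text
stick case 248 [-0.01346155  0.00746686  0.00991038] [0.12319896 0.03249342 0.0323654 ] 0.021827078214309292 [-0.01619235  0.02074424]
0.0 31 0.009623918342704707 0.03039551513062089
0.02 36 0.00989975073382102 0.032178186901984575
0.04 39 0.009222204232552272 0.03249342361794866
0.06 36 0.008343494937133421 0.032026677660868
0.08 34 0.007760770680135887 0.03177027233812655
0.1 40 0.007502242501022906 0.03108524504620023
0.12 24 0.007466857395831464 0.030451618828239917
0.14 0 0 0
knob [ 0.51429851 -0.02562574  0.2       ]
shift [-0.4938  0.5286  0.0264] rotvec [ 7.000e-02  6.000e-02 -9.158e+01] t 0.1 J [-59.9  20.6   0.6  -0.  -70.1 -16.5] F [ 0.1 -0.2  0.3]
```

The manual's scale: shifts go in shares of 0.75 m and turns go in shares of 360 degrees. Converting my numbers, 0.352 m / 0.75 = 0.4693, -0.329 m / 0.75 = -0.4387, -84 degrees / 360 = -0.2333.

send_path(plan={"tx":[-0.04, -0.0733, -0.1107, -0.1467, -0.1827, -0.22, -0.2573, -0.2933, -0.3293, -0.3653, -0.4027, -0.4387], "ty":[0.04, 0.08, 0.1173, 0.156, 0.196, 0.2347, 0.2747, 0.3133, 0.352, 0.392, 0.4307, 0.4693], "tz":[0, 0, 0, 0.0067, 0.0067, 0.0133, 0.0133, 0.0133, 0.02, 0.02, 0.02, 0.0267], "rx":[0, 0, 0, 0, 0, 0, 0, 0, 0, 0, 0, 0], "ry":[0, 0, 0, 0, 0, 0, 0, 0, 0, 0, 0, 0], "rz":[-0.0194, -0.0389, -0.0583, -0.0778, -0.0972, -0.1167, -0.1361, -0.1556, -0.175, -0.1944, -0.2139, -0.2333]}, finger_gap=0.05, grip_n=40)

```text
time_s: 1.1
tcp_pos: [0.3967, -0.2347, 0.2073]
eef_rot: [-179.9, -0.0, -82.0]
contact_force: [1.9, -2.0, -0.8]
gripper_width: 0.0501
gripper_force: 0.0
```

Run:
```python
from h import *
delta(fromcase([-.045,0,.17]),[180,0,TH-180])
```

```text
shift [-0.1907 -0.1454  0.0374] rotvec [-0.08 -0.04 -7.22] t 1.1 J [ -6.    0.7 -26.9   0.  -62.3  14. ] F [ 1.9 -2.  -0.8]
```

Scaled: -0.18 m / 0.75 = -0.24, -0.15 m / 0.75 = -0.2, -7.2 degrees / 360 = -0.02.

send_path(plan={"tx":[-0.04, -0.08, -0.12, -0.16, -0.2, -0.24, -0.24, -0.24], "ty":[-0.032, -0.064, -0.096, -0.128, -0.16, -0.1867, -0.1867, -0.1867], "tz":[0.0067, 0.0133, 0.02, 0.0267, 0.04, 0.0467, 0.0467, 0.0467], "rx":[0, 0, 0, 0, 0, 0, 0, 0], "ry":[0, 0, 0, 0, 0, 0, 0, 0], "rz":[-0.0097, -0.0194, -0.02, -0.02, -0.02, -0.02, -0.02, -0.02]})

```text
time_s: 1.77
tcp_pos: [0.5108, -0.0378, 0.1706]
eef_rot: [179.9, 0.0, -75.0]
contact_force: [0.3, 0.2, 0.5]
gripper_width: 0.0501
gripper_force: 0.0
```

Run:
```python
from h import *
c=snap("wrist"); cv2.imwrite("pics/w1.png",c["frame"][...,::-1])
P=world(c); q=tocase(P); f=c["frame"].astype(int)
m=(P[...,2]>.115)&(P[...,2]<.13)&(np.hypot(q[...,0]+.045,q[...,1])<.05); print(m.sum(), P[m].mean(0) if m.any() else 0,q[m].min(0),q[m].max(0))
delta(fromcase([-.045,0,.0985]),[180,0,TH-180])
```

```text
715 [ 0.51615501 -0.03339463  0.12286836] [-0.06912127 -0.00586918  0.11501682] [-0.03465451  0.00617999  0.1249748 ]
shift [-0.0118 -0.0073  0.0724] rotvec [ 0.09  0.   -0.29] t 1.8167 J [ 17.6   7.8 -24.2  -0.  -58.1  -2.7] F [ 0.2 -0.3  0.4]
```

View pics/w1.png

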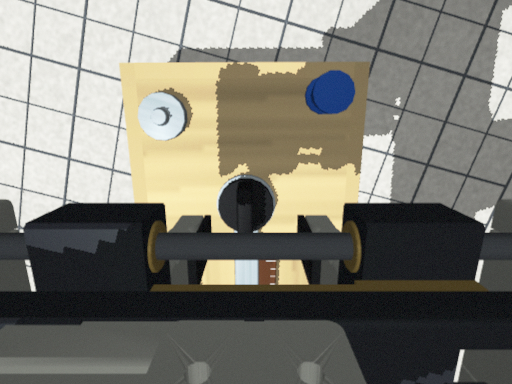

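The wrist view shows the fin between the fingers at about (245,205), aligned with the case. Its measured edges agree with the computed axis, so I'll descend and grip.

Scaled: 0.07 m / 0.75 = 0.0933, 0.062 m / 0.75 = 0.0827.

send_path(plan={"tx":[-0.016, -0.016, -0.016, -0.016, -0.016, -0.016, -0.016], "ty":[-0.0093, -0.0093, -0.0093, -0.0093, -0.0093, -0.0093, -0.0093], "tz":[0.0133, 0.04, 0.0667, 0.0827, 0.0933, 0.0933, 0.0933], "rx":[0, 0, 0, 0, 0, 0, 0], "ry":[0, 0, 0, 0, 0, 0, 0], "rz":[0, 0, 0, 0, 0, 0, 0]})

```text
time_s: 2.4
tcp_pos: [0.5143, -0.0265, 0.1017]
eef_rot: [180.0, -0.0, -75.2]
contact_force: [0.5, 0.3, 0.2]
gripper_width: 0.0502
gripper_force: 0.0
```

send_path(plan={"tx":[0, 0, 0, 0, 0, 0], "ty":[0, 0, 0, 0, 0, 0], "tz":[0, 0, 0, 0, 0, 0], "rx":[0, 0, 0, 0, 0, 0], "ry":[0, 0, 0, 0, 0, 0], "rz":[0, 0, 0, 0, 0, 0]}, finger_gap=0, grip_n=25)

```text
time_s: 2.9
tcp_pos: [0.5145, -0.026, 0.1018]
eef_rot: [-180.0, 0.0, -75.2]
contact_force: [0.5, -0.2, -0.2]
gripper_width: 0.0158
gripper_force: 0.0
```

```bash
python3 -c "
from h import *
delta(fromcase([-.045,0,.0985]),[180,0,TH-180])"
```

```text
shift [-0.0004  0.0001  0.0033] rotvec [-0.02  0.   -0.37] t 2.9 J [ 19.   12.5 -28.9  -0.  -48.6  -4.1] F [ 0.5 -0.2 -0.2]
```

Scaled: 60 degrees / 360 = 0.1667.

send_path(plan={"tx":[0, 0, 0, 0, 0, 0, 0, 0, 0, 0, 0, 0], "ty":[0, 0, 0, 0, 0, 0, 0, 0, 0, 0, 0, 0], "tz":[0, 0, 0, 0, 0, 0, 0, 0, 0, 0, 0, 0], "rx":[0, 0, 0, 0, 0, 0, 0, 0, 0, 0, 0, 0], "ry":[0, 0, 0, 0, 0, 0, 0, 0, 0, 0, 0, 0], "rz":[0, 0, 0.0167, 0.0333, 0.05, 0.0667, 0.0833, 0.1, 0.1167, 0.1333, 0.15, 0.1667]}, finger_gap=0, grip_n=25)

```text
time_s: 3.9
tcp_pos: [0.5154, -0.0259, 0.1018]
eef_rot: [-179.9, 0.1, -135.5]
contact_force: [4.9, -1.2, -2.1]
gripper_width: 0.0117
gripper_force: 25.0
```

send_path(plan={"tx":[0, 0, 0, 0, 0, 0, 0, 0], "ty":[0, 0, 0, 0, 0, 0, 0, 0], "tz":[0, 0, 0, 0, 0, 0, 0, 0], "rx":[0, 0, 0, 0, 0, 0, 0, 0], "ry":[0, 0, 0, 0, 0, 0, 0, 0], "rz":[0.0167, 0.0333, 0.0472, 0.0583, 0.0667, 0.0667, 0.0667, 0.0667]})

```text
time_s: 4.57
tcp_pos: [0.5155, -0.0261, 0.1018]
eef_rot: [-180.0, 0.1, -159.2]
contact_force: [4.0, -2.0, -3.0]
gripper_width: 0.0118
gripper_force: 25.0
```

send_path(plan={"tx":[0, 0, 0, 0], "ty":[0, 0, 0, 0], "tz":[0, 0, 0, 0], "rx":[0, 0, 0, 0], "ry":[0, 0, 0, 0], "rz":[0, 0, 0, 0]}, finger_gap=0.04)

```text
time_s: 4.9
tcp_pos: [0.5141, -0.026, 0.1015]
eef_rot: [180.0, -0.0, -159.2]
contact_force: [0.9, 0.0, -0.7]
gripper_width: 0.0331
gripper_force: 0.0
```

send_path(plan={"tx":[0, 0, 0, 0, 0], "ty":[0, 0, 0, 0, 0], "tz":[-0.0133, -0.04, -0.08, -0.12, -0.12], "rx":[0, 0, 0, 0, 0], "ry":[0, 0, 0, 0, 0], "rz":[0, 0, 0, 0, 0]})

```text
time_s: 5.32
tcp_pos: [0.5176, -0.0257, 0.1983]
eef_rot: [-179.9, 0.5, -159.1]
contact_force: [1.6, -0.1, 1.5]
gripper_width: 0.0401
gripper_force: 0.0
```

Run:
```python
from h import *
for n in("top","wrist"):
    c=snap(n); cv2.imwrite(f"pics/{n}2.png",c["frame"][...,::-1]); np.savez(f"{n}2.npz",f=c["frame"],P=world(c))
im=cv2.imread("pics/top2.png")[140:232,195:315]; a=cv2.resize(im,(480,368),interpolation=2)
b=cv2.resize(cv2.imread("pics/wrist2.png"),(320,240)); 
o=np.zeros((368,800,3),np.uint8); o[:,:480]=a; o[:240,480:]=b; cv2.imwrite("pics/c2.png",o)
```

```text
(no output)
```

View pics/c2.png

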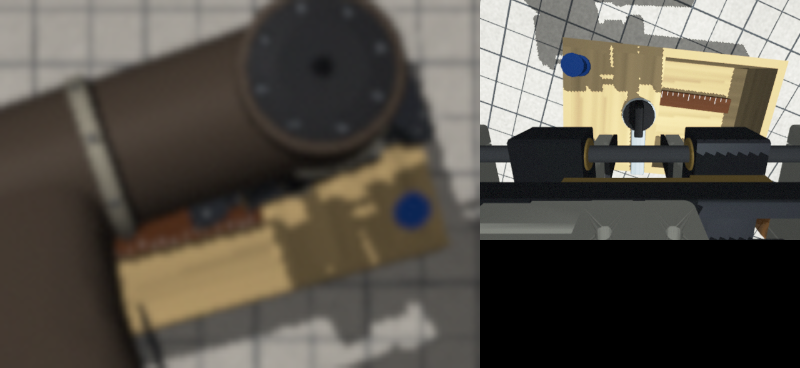

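The wrist inset shows the bar along the fin across the deck (at (638,150)) and the whole visible part of the stick, from (660,97) to (730,105). I'll measure the stick from that frame.

Run:
```python
from h import *
d=np.load("wrist2.npz");P=d["P"];f=d["f"].astype(int)
q=tocase(P); m=(abs(q[...,0])<.15)&(abs(q[...,1])<.088)&(q[...,2]<.03)&(q[...,2]>.017)
m=cv2.morphologyEx(m.astype(np.uint8),cv2.MORPH_OPEN,np.ones((3,3)))
k,l,st,_=cv2.connectedComponentsWithStats(m); m=l==1+np.argmax(st[1:,4])
Q=q[m]; print(len(Q),Q.min(0),Q.max(0),np.median(Q[:,2]),cv2.minAreaRect(Q[:,:2].astype(np.float32)*1000))
for a in np.arange(0,.14,.02):
    w=Q[abs(Q[:,0]-a)<.004]; 
    if len(w): print(a,len(w),w[:,1].min().round(4),w[:,1].max().round(4))
e=(abs(q[...,2]-.082)<.004)&(abs(q[...,0])<.18)&(abs(q[...,1])<.12); print("top",q[e].min(0),q[e].max(0))
b=(q[...,2]>.086)&(q[...,2]<.094)&(abs(q[...,0]+.045)<.1)&(q[...,1]<-.03)&(q[...,1]>-.11); print("bar",b.sum(),np.polyfit(q[b][:,1],q[b][:,0],1) if b.sum()>9 else 0)
```

```text
2669 [-0.00877254  0.00377632  0.01729607] [0.12294089 0.03445318 0.02376377] 0.02129299697112208 ((56.897430419921875, 19.055889129638672), (28.097919464111328, 131.8437042236328), 88.54778289794922)
0.0 160 0.0068 0.0343
0.02 165 0.006 0.0337
0.04 168 0.0055 0.0334
0.06 165 0.0051 0.033
0.08 166 0.0048 0.0324
0.1 163 0.0041 0.0319
0.12 119 0.0039 0.0315
top [-0.16404272 -0.10080081  0.07801269] [0.16144007 0.10020474 0.08599267]
bar 735 [-0.07336064 -0.04670405]
```

Add to h.py:
```python
SY=TH-1.45
SX=np.array([np.cos(np.radians(SY)),np.sin(np.radians(SY)),0])
RG=Ro.from_rotvec(np.radians(5)*SX)*Ro.from_euler('xyz',[180,0,SY-180],degrees=True)
G=fromcase([.07,.0187,.0135])
```

```bash
python3 -c "
from h import *
delta(G+[0,0,.11],Rm=RG)"
```

```text
shift [0.0083 0.1167 0.0701] rotvec [ -4.26   3.79 -82.86] t 5.4167 J [ 19.    6.8 -22.1   0.  -60.8 -88.1] F [-0.3 -0.2 -1.2]
```

Scaled: 0.117 m / 0.75 = 0.156, 0.07 m / 0.75 = 0.0933, -82.9 degrees / 360 = -0.2303.

send_path(plan={"tx":[0.0013, 0.0027, 0.004, 0.0053, 0.0053, 0.0067, 0.0067, 0.008, 0.0093, 0.0107, 0.0107, 0.0107], "ty":[0.0133, 0.0267, 0.0467, 0.06, 0.0733, 0.0867, 0.1, 0.1133, 0.1267, 0.14, 0.156, 0.156], "tz":[0, 0, 0, 0, 0, 0.0067, 0.02, 0.0333, 0.0467, 0.06, 0.0733, 0.0933], "rx":[0, 0, -0.0028, -0.0028, -0.0056, -0.0056, -0.0083, -0.0083, -0.0111, -0.0111, -0.0119, -0.0119], "ry":[0, 0, 0.0028, 0.0028, 0.0056, 0.0056, 0.0083, 0.0083, 0.0111, 0.0111, 0.0106, 0.0106], "rz":[-0.0194, -0.0389, -0.0583, -0.0778, -0.0972, -0.1167, -0.1361, -0.1556, -0.175, -0.1944, -0.2139, -0.2303]}, finger_gap=0.05)

```text
time_s: 6.42
tcp_pos: [0.4648, 0.0816, 0.1211]
eef_rot: [174.7, 0.0, -75.8]
contact_force: [0.8, -0.1, -0.3]
gripper_width: 0.0501
gripper_force: 0.0
```

send_path(plan={"tx":[0, 0, 0], "ty":[0, 0, 0], "tz":[0, 0, 0], "rx":[0, 0, 0], "ry":[0, 0, 0], "rz":[0, 0, 0]})

```text
time_s: 6.67
tcp_pos: [0.4654, 0.0803, 0.1219]
eef_rot: [174.7, -0.0, -76.4]
contact_force: [0.2, -0.2, -0.2]
gripper_width: 0.0497
gripper_force: 0.0
```

Run:
```python
from h import *
delta(G+[0,0,.015],Rm=RG)
c=snap("wrist"); cv2.imwrite("pics/w3.png",c["frame"][...,::-1]); q=tocase(world(c))
m=(abs(q[...,0])<.15)&(abs(q[...,1])<.06)&(q[...,2]<.03)&(q[...,2]>.015); m=cv2.morphologyEx(m.astype(np.uint8),cv2.MORPH_OPEN,np.ones((3,3)))>0
for a in np.arange(0,.14,.02):
    w=q[m&(abs(q[...,0]-a)<.004)]
    if len(w): print(a,len(w),w[:,1].min().round(4),w[:,1].max().round(4))
```

```text
shift [-0.     -0.0093  0.0929] rotvec [ 0.27 -0.02 -0.16] t 6.6667 J [ 32.3  10.5 -27.8  -2.  -56.8 -17.5] F [ 0.2 -0.2 -0.2]
0.0 315 0.0067 0.0347
0.02 295 0.0063 0.0341
0.04 276 0.0062 0.0337
0.06 268 0.0052 0.0331
0.08 251 0.0051 0.0326
0.1 242 0.0042 0.0321
```

View pics/w3.png

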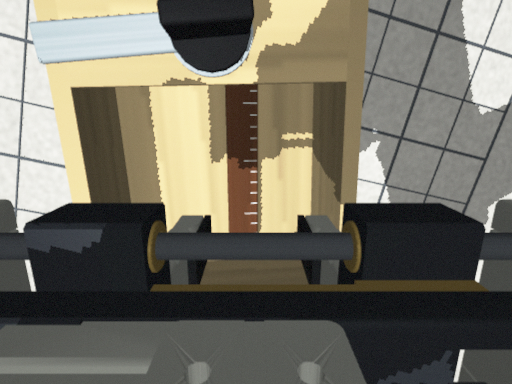

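The stick (column ~243) lies midway between the fingers, and the bar lies across the deck at the upper left. I'll descend.

Scaled: 0.093 m / 0.75 = 0.124, 0.092 m / 0.75 = 0.1227.

send_path(plan={"tx":[0, 0, 0, 0, 0, 0, 0, 0], "ty":[-0.004, -0.0067, -0.0093, -0.012, -0.0124, -0.0127, -0.0127, -0.0127], "tz":[0.0267, 0.0533, 0.08, 0.1, 0.1133, 0.1227, 0.124, 0.124], "rx":[0, 0, 0, 0, 0, 0, 0, 0], "ry":[0, 0, 0, 0, 0, 0, 0, 0], "rz":[0, 0, 0, 0, 0, 0, 0, 0]})

```text
time_s: 7.38
tcp_pos: [0.4665, 0.0807, 0.0284]
eef_rot: [174.8, -0.0, -76.2]
contact_force: [0.5, -0.4, 0.0]
gripper_width: 0.0496
gripper_force: 0.0
```

```bash
python3 -c "
from h import *
delta(G,Rm=RG)"
```

```text
shift [ 0.0001 -0.001   0.0149] rotvec [ 0.24 -0.    0.  ] t 7.3833 J [ 32.3  18.  -33.2  -2.4 -43.8 -16.7] F [ 0.5 -0.4  0. ]
```

send_path(plan={"tx":[0, 0, 0, 0, 0], "ty":[0, -0.0007, -0.0009, -0.0013, -0.0013], "tz":[0.004, 0.008, 0.012, 0.0147, 0.0147], "rx":[0, 0, 0, 0, 0], "ry":[0, 0, 0, 0, 0], "rz":[0, 0, 0, 0, 0]})

```text
time_s: 7.8
tcp_pos: [0.466, 0.0807, 0.0168]
eef_rot: [174.7, -0.0, -76.2]
contact_force: [-0.3, -0.7, -0.2]
gripper_width: 0.0499
gripper_force: 0.0
```

```bash
python3 -c "
from h import *
delta(G,Rm=RG)"
```

```text
shift [ 0.0002 -0.0003  0.0032] rotvec [ 0.27 -0.01  0.03] t 7.8 J [ 32.3  19.  -33.7  -2.5 -42.2 -16.6] F [-0.3 -0.7 -0.2]
```

Still no contact. I'll take the last 3 mm, then close.

Scaled: 0.003 m / 0.75 = 0.004, 0.002 m / 0.75 = 0.0027.

send_path(plan={"tx":[0, 0, 0, 0], "ty":[0, 0, 0, 0], "tz":[0.0013, 0.0027, 0.004, 0.004], "rx":[0, 0, 0, 0], "ry":[0, 0, 0, 0], "rz":[0, 0, 0, 0]})

```text
time_s: 8.13
tcp_pos: [0.4659, 0.0806, 0.0139]
eef_rot: [174.7, -0.0, -76.2]
contact_force: [0.4, 0.8, 0.1]
gripper_width: 0.05
gripper_force: 0.0
```

send_path(plan={"tx":[0, 0, 0, 0, 0, 0, 0, 0], "ty":[0, 0, 0, 0, 0, 0, 0, 0], "tz":[0, 0, 0, 0, 0, 0, 0, 0], "rx":[0, 0, 0, 0, 0, 0, 0, 0], "ry":[0, 0, 0, 0, 0, 0, 0, 0], "rz":[0, 0, 0, 0, 0, 0, 0, 0]}, finger_gap=0, grip_n=50)

```text
time_s: 8.8
tcp_pos: [0.466, 0.0807, 0.0141]
eef_rot: [174.8, 0.0, -76.2]
contact_force: [-0.2, 0.6, 1.4]
gripper_width: 0.0271
gripper_force: 49.8
```

Run:
```python
from h import *
s=r.get_state(); R=Ro.from_euler('xyz',s["eef_rot"],degrees=True); p0=np.array(s["tcp_pos"])
b=fromcase([-.137,.0243,.006]); ax=-np.cross([0,0,1],SX)
for t in range(2,21,2):
    Q=Ro.from_rotvec(np.radians(t)*ax); print(t,R.inv().apply(b+Q.apply(p0-b)-p0).round(4),np.degrees((R.inv()*Q*R).as_rotvec()).round(2))
print(s["contact_force"])
```

```text
2 [ 0.0004  0.0007 -0.0072] [ 0.   -1.99 -0.18]
4 [ 0.0011  0.0013 -0.0144] [ 0.   -3.98 -0.37]
6 [ 0.002   0.002  -0.0215] [ 0.   -5.97 -0.55]
8 [ 0.0031  0.0026 -0.0287] [ 0.01 -7.97 -0.73]
10 [ 0.0046  0.0033 -0.0357] [ 0.01 -9.96 -0.91]
12 [ 0.0062  0.0039 -0.0427] [ 1.000e-02 -1.195e+01 -1.100e+00]
14 [ 0.0081  0.0046 -0.0497] [ 1.000e-02 -1.394e+01 -1.280e+00]
16 [ 0.0103  0.0052 -0.0566] [ 1.000e-02 -1.593e+01 -1.460e+00]
18 [ 0.0126  0.0058 -0.0634] [ 1.000e-02 -1.792e+01 -1.650e+00]
20 [ 0.0153  0.0064 -0.0701] [ 1.000e-02 -1.992e+01 -1.830e+00]
[-0.19035588  0.64491067  1.36126572]
```

Scaled: -0.0688 m / 0.75 = -0.0917, -0.0654 m / 0.75 = -0.0872, -19 degrees / 360 = -0.0528.

send_path(plan={"tx":[0.0003, 0.0005, 0.0015, 0.0027, 0.004, 0.0061, 0.0083, 0.0107, 0.0137, 0.0168, 0.0187, 0.0187], "ty":[0.0005, 0.0009, 0.0017, 0.0027, 0.0035, 0.0044, 0.0053, 0.0061, 0.0069, 0.0077, 0.008, 0.008], "tz":[-0.006, -0.012, -0.022, -0.0313, -0.0409, -0.0503, -0.0596, -0.0689, -0.0781, -0.0872, -0.0917, -0.0917], "rx":[0, 0, 0, 0, 0, 0, 0, 0, 0, 0, 0, 0], "ry":[-0.0028, -0.0056, -0.0111, -0.0167, -0.0222, -0.0278, -0.0333, -0.0389, -0.0444, -0.05, -0.0528, -0.0528], "rz":[-0.0003, -0.0006, -0.0011, -0.0014, -0.0019, -0.0025, -0.0031, -0.0036, -0.0042, -0.0044, -0.0047, -0.0047]})

```text
time_s: 9.8
tcp_pos: [0.4703, 0.0663, 0.0834]
eef_rot: [174.8, 19.1, -76.4]
contact_force: [0.9, 0.4, -0.1]
gripper_width: 0.0272
gripper_force: 49.7
```

send_path(plan={"tx":[0, 0, 0, 0], "ty":[0, 0, 0, 0], "tz":[0, 0, 0, 0], "rx":[0, 0, 0, 0], "ry":[0, 0, 0, 0], "rz":[0, 0, 0, 0]})

```text
time_s: 10.13
tcp_pos: [0.4692, 0.0675, 0.0828]
eef_rot: [174.7, 19.1, -76.2]
contact_force: [1.5, 0.6, -0.4]
gripper_width: 0.0271
gripper_force: 49.7
```

Run:
```python
from h import *
c=snap("scene"); im=c["frame"][...,::-1]; w=snap("wrist")
cv2.imwrite("pics/s4.png",np.hstack([cv2.resize(im[130:290,190:350],(400,400)),cv2.resize(w["frame"][...,::-1],(400,400))]))
s=r.get_state(); R=Ro.from_euler('xyz',s["eef_rot"],degrees=True)
t=np.radians(19); d=np.cos(t)*SX+np.array([0,0,np.sin(t)])
print(s["contact_force"],s["gripper_force"],s["gripper_width"],"slide150",R.inv().apply(.15*d).round(4),"up",R.inv().apply([0,0,.12]).round(4))
P=world(c);q=tocase(P);m=(P[...,2]>.085)&(q[...,0]>-.02)&(q[...,0]<.2)&(abs(q[...,1]-.019)<.03)&(c["frame"][...,0]>1.3*c["frame"][...,1])
print(m.sum(),q[m].max(0) if m.any() else 0)
```

```text
[-0.76951772 -1.1409322  -0.17413307] 49.71990555524826 0.027585311297236865 slide150 [-1.5e-01 -1.0e-04  2.0e-04] up [-0.0392  0.0104 -0.1129]
11 [0.0519611  0.02901673 0.15148521]
```

View pics/s4.png

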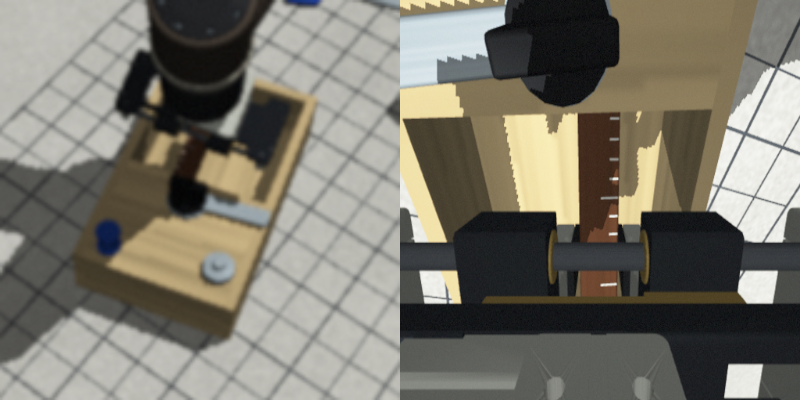

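The stick is held between the pads, rising out from under the deck edge (right panel, (600,115)→(600,290)). Before drawing it out, I'll check its slope in the depth map.

Run:
```python
from h import *
w=snap("wrist");q=tocase(world(w));f=w["frame"].astype(int)
m=(q[...,0]>-.012)&(q[...,0]<.1)&(abs(q[...,1]-.019)<.012)&(f[...,0]>1.35*f[...,1])&(q[...,2]>.03)&(q[...,2]<.14)
k=np.polyfit(q[m][:,0],q[m][:,2],1);print(m.sum(),k,np.degrees(np.arctan(k[0])),"top z at x=-15:",np.polyval(k,-.015),"x range",q[m][:,0].min(),q[m][:,0].max())
t=np.arctan(k[0])
# from TCP to a: .053 along
p=tocase(r.get_state()["tcp_pos"]);print("tcp case",p,"a z",p[2]+.053*np.sin(t),"b",p[0]-.207*np.cos(t),p[2]-.207*np.sin(t))
```

```text
6256 [0.35134561 0.07087438] 19.358701393194156 top z at x=-15: 0.06560419743336875 x range -0.011913455101895155 0.08402093776199968
tcp case [0.056588   0.0189025  0.08302353] a z 0.10059203527007957 b -0.13870859891167803 0.014406930053650013
```

Scaled: -0.15 m / 0.75 = -0.2, -0.137 m / 0.75 = -0.1827.

send_path(plan={"tx":[-0.0067, -0.0227, -0.0427, -0.0627, -0.0827, -0.1027, -0.1227, -0.1427, -0.1627, -0.1827, -0.2, -0.2], "ty":[0, 0, 0, 0, 0, 0, 0, 0, 0, 0, 0, 0], "tz":[0, 0, 0, 0, 0, 0, 0, 0, 0, 0, 0, 0], "rx":[0, 0, 0, 0, 0, 0, 0, 0, 0, 0, 0, 0], "ry":[0, 0, 0, 0, 0, 0, 0, 0, 0, 0, 0, 0], "rz":[0, 0, 0, 0, 0, 0, 0, 0, 0, 0, 0, 0]})

```text
time_s: 11.28
tcp_pos: [0.4356, 0.2074, 0.1336]
eef_rot: [174.9, 19.1, -76.1]
contact_force: [-0.1, 0.5, -0.5]
gripper_width: 0.0272
gripper_force: 49.7
```

Run:
```python
from h import *
s=r.get_state(); R=Ro.from_euler('xyz',s["eef_rot"],degrees=True); p=tocase(s["tcp_pos"])
print(p,"b",p[0]-.207*np.cos(np.radians(19)),p[2]-.207*np.sin(np.radians(19)),s["contact_force"],s["gripper_force"],"up.13",R.inv().apply([0,0,.13]).round(4),s["joints"])
```

```text
[0.20053849 0.01487086 0.13357091] b 0.0048161443889514766 0.06617830222141684 [-0.10444084  0.51178641 -0.48905823] 49.720390839502215 up.13 [-0.0426  0.011  -0.1223] [ 31.27205468  10.9475932  -19.66852289 -22.84144122 -60.67338935
  -4.99876774]
```

Scaled: -0.122 m / 0.75 = -0.1627, -0.066 m / 0.75 = -0.088.

send_path(plan={"tx":[-0.004, -0.0093, -0.016, -0.0227, -0.0307, -0.0387, -0.0453, -0.052, -0.0568, -0.0568, -0.0568, -0.0568], "ty":[0.0013, 0.0027, 0.004, 0.006, 0.008, 0.01, 0.012, 0.0133, 0.0147, 0.0147, 0.0147, 0.0147], "tz":[-0.012, -0.028, -0.0467, -0.0667, -0.088, -0.1093, -0.1307, -0.1493, -0.1627, -0.1627, -0.1627, -0.1627], "rx":[0, 0, 0, 0, 0, 0, 0, 0, 0, 0, 0, 0], "ry":[0, 0, 0, 0, 0, 0, 0, 0, 0, 0, 0, 0], "rz":[0, 0, 0, 0, 0, 0, 0, 0, 0, 0, 0, 0]})

```text
time_s: 12.28
tcp_pos: [0.4355, 0.2049, 0.261]
eef_rot: [174.7, 19.1, -76.3]
contact_force: [-0.2, 0.5, -0.7]
gripper_width: 0.0275
gripper_force: 49.7
```

send_path(plan={"tx":[0, 0, 0, 0, 0, 0, 0, 0], "ty":[0, 0, 0, 0, 0, 0, 0, 0], "tz":[0, 0, 0, 0, 0, 0, 0, 0], "rx":[0, 0, 0, 0, 0, 0, 0, 0], "ry":[0, 0, 0, 0, 0, 0, 0, 0], "rz":[0, 0, 0, 0, 0, 0, 0, 0]})

```text
time_s: 12.95
tcp_pos: [0.4361, 0.2051, 0.2618]
eef_rot: [174.7, 19.1, -76.3]
contact_force: [0.1, -0.1, 0.2]
gripper_width: 0.0272
gripper_force: 49.7
```

Run:
```python
from h import *
w=snap("wrist");c=snap("scene");P=world(w);q=tocase(P);f=w["frame"].astype(int)
cv2.imwrite("pics/s5.png",np.hstack([cv2.resize(c["frame"][100:300,180:380,::-1],(400,400)),cv2.resize(w["frame"][...,::-1],(400,400))]))
m=(f[...,0]>1.35*f[...,1])&(q[...,2]>.13)&(q[...,2]<.3)&(q[...,0]>-.05)
k=np.polyfit(q[m][:,0],q[m][:,2],1); s=r.get_state()
print(m.sum(),np.degrees(np.arctan(k[0])),q[m].min(0),tocase(s["tcp_pos"]),s["qd"],s["gripper_force"])
```

```text
12635 19.38756950378481 [ 0.08439189 -0.00120413  0.22791814] [0.19814992 0.01495118 0.26185845] [-0.07600481 -0.0791594  -0.08817578 -0.07815391  0.03047247 -0.08583926] 49.72028634510934
```

View pics/s5.png

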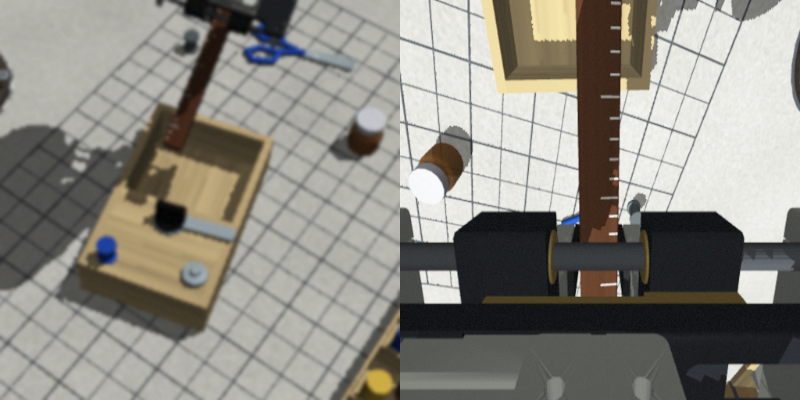

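The stick hangs clear above the case at a 19° slope, with its low end near 0.19 m. The latch bar lies across the deck and the bystanders are where they were. Handing in.

```bash
python3 -c "
from plant import r
print(r.close_job())"
```

```text
the job is handed in; nothing more can be done
None
```

Job handed in at about 13 s; no verdict was printed. The latch is open at about 1.5 rad, the straightedge is held still at a 19° slant with its low end about 190 mm above the table, and no bystander looked moved in the last pictures.

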